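# Fit the selector knob to the nebuliser and hold it pressed

### The arm

A 6-joint arm with a two-finger parallel gripper is mounted at the origin on the work surface. World frame = base frame: x ahead of the robot, y to its left, z up, the work surface at z = 0. Lengths are in mm, angles in degrees, forces in N, time in s.
With the tool pointing down it reaches from about 300 to 850 mm from the base axis. Payload 4.2 kg.
Tool frame: the origin (TCP) lies at the very end of the fingers, on their centre line; the grasp point (between the pads) lies 19 mm behind it; z points along the fingers, y is the direction in which the jaws open and shut (so a half turn about z gives the same grasp; the last joint's range is limited). The gripper opens to 91 mm and grips with 3 to 60 N. Pads are 32 mm wide; open, the fingers measure 118 mm over their backs; the gripper's body (76 mm by 178 mm) begins 60 mm behind the grasp point.
Start: joints at [-68.87, 18.312, 89.639, -0, 72.044, -1.146], TCP at [217.974, -532.1, 213.976] pointing down, gripper open.
Joint ranges: [-177.97, 177.97], [-48.28, 115.42], [12.27, 149.76], [-77.06, 257.06], [2.81, 150.46], [-146.56, 146.56]. Speed limits (degrees/s): [147.25, 147.25, 180, 180, 180, 180].

### API

Orientations are given as [roll, pitch, yaw] about the fixed x, y, z axes, in that order (R = Rz(yaw) Ry(pitch) Rx(roll)).
In Python, from workcell import * gives the robot as it stands. The module is installed in compiled form; this text tells all that it offers.
- The arm moves only by the tool servo_tool, never from a script. Its argument "plan" is a list that holds one entry, the list of rows, each a list of 7 numbers: the shift along the tool's x, y, z in mm, then the turn, a rotation vector about the tool's x, y, z in rad, then the opening, from 0 (shut) to 1 (fully open). A call has 1 to 20 rows; each row is the pose to reach, as a shift and turn from the pose commanded when the call began, along the tool's axes at that moment; what a row does not reach only later rows make up. A row lasts 1/10 s, in which the tool goes at most 50 mm and 8.59 degrees, less where a joint would pass 70% of its speed; a pose out of reach is approached as far as the arm can. A call with a gripper value outside its range is refused whole. The fingers move at their own pace and stop on an object; "squeeze" is the grip in N (left out, the last holds). Time passes only in rows, so rows that repeat a pose let the fingers close. It gives the time, the measured TCP pose, the force and the opening at its end, in the units of the state.
- state(): the state, without advancing time (a new reading comes with each control period).
- grab_frame(name): name is "side" or "top"; returns a dict with "color" (384x512x3 uint8, red, green, blue), "range_z" (384x512 float32, mm along the optical axis (not along the pixel's ray), 0 where there is no reading), "fx", "fy", "cx", "cy" (pixels), "rvec" (rotation vector, rad) and "tvec" (3), from world to camera coordinates, as OpenCV has them. Camera axes: x right, y down, z forward; pixel columns grow to the right and rows downward; lengths in mm; the calibration is good to about 2 mm. A picture is of the moment at which its call begins.
- job_done(): hands the job in, once; it reports no verdict.
The state is a dict: "time_s": time; "qpos": joint angles; "qvel": joint speeds; "effort": joint torques, N m; "ee_pos": TCP position; "ee_rot": TCP orientation; "force": force on the tool from outside, world axes, zero at the start; "torque": the same for the moment, N m; "gripper_width": finger opening in mm.
Only numpy, scipy, OpenCV 4.12 (cv2) and the standard library are available. Lean on these libraries where they do the work, as an engineer would, in place of code of your own. Each camera call takes 0.05 s, during which the arm holds its last target.

### The job

Take the black selector knob out of the pocket tray, turn it so that the flat in its bore matches the flat on the nebuliser's D-shaped shaft, and push it fully home on the shaft. Then press the knob down as far as the sprung shaft goes and keep holding it there: finish while still gripping the knob and pressing it down, without letting go. Do not knock over or shove aside the tumbler or the nasal spray, and leave the other two parts in the tray where they are.

Things in the scene. Friction and masses are not known exactly. Their poses are not given: they have to be found in the camera images.
- knob_center (a point): Black selector knob, loose, about 35 g, 36 mm tall, upright in one of the tray's pockets (which varies). Round skirt 36 mm across, 16 mm tall; on it an upright grip bar 34 mm long, 12 mm thick, 20 mm tall. The point is on its axis, 18 mm above the underside (2 mm above the skirt's top). x runs along the bar to the end with the orange pointer stripe, z up.
- bore_mouth (a point): Centre of the mouth of the blind D-shaped bore in the knob's underside, 18 mm below knob_center, same axes. Bore 12 mm deep, 17.4 mm in diameter, its flat 4.2 mm from the axis on the +x side (under the orange pointer); no chamfer.
- shaft_tip (a point): Centre of the tip of the upright aluminium D-shaft on the white nebuliser: 16 mm in diameter, one flat 3.5 mm from the axis, 20 mm tall above the case; the top 1.5 mm taper in by 1.4 mm. x points out of the flat, towards the orange dot on the case; z up. 0.7 mm clearance in the bore. Knob home: its bore's end rests on the tip, knob_center 6 mm above this point.
- pointer (a point): The end of the knob's grip bar that carries the orange stripe, 17 mm from knob_center along its x.
- nebuliser: White nebuliser case, 150 (x) x 170 (y) x 70 mm, fixed, place and yaw vary; origin at the centre of its underside. Its top is flat; the shaft's axis is at x 15 mm, y 25 mm, with an orange dot 31 mm from it towards the case's +x side, which the knob's pointer faces when fitted.
- shaft (a joint): How far the shaft is pressed down, m: 0 at rest, 0.005 fully down at its stop. A spring pushes it up: 2 N to start, 5 N fully down. The shaft does not turn. At the stop the knob's skirt is still 3 mm above the case.
- tray: Pale wooden pocket tray, 105 x 105 x 16 mm, fixed; origin at the centre of its underside, x and y along its sides. Walls, floor and dividers 4 mm; 2 x 2 square pockets 46.5 mm wide, centred 25 mm either side of the middle in x and y, 12 mm deep. Three pockets hold one part each, in varying order, one is empty.
- gasket: Blue rubber-like ring lying in a tray pocket, 28 mm outer diameter, 8 mm tall, origin at the centre of its underside. To be left alone.
- cap: Green plastic cap, a disc 26 mm in diameter, 12 mm tall, lying in a tray pocket, origin at the centre of its underside. To be left alone.
- tumbler_center (a point): Green glass tumbler, 68 mm across, 90 mm tall, standing upright to the right of the nebuliser; the point is half-way up its axis. To be left alone.
- spray_center (a point): White nasal spray bottle, 34 mm across, 95 mm tall, standing upright to the left of the tray; the point is half-way up its axis. To be left alone.
Not all that is in view belongs to the job. Of the things like the nebuliser, leave any that is red; of the rest the smaller one is meant.

How it is judged (in metres and radians):
On the way, in this order (a step that is already met when the one before it is completed fails the run):
1. the knob is lifted out of the tray in the fingers (height (world z) of knob_center above 0.06 m and contact force between the fingers and knob above 1.5 N), for 0.2 s.
2. the knob, in the fingers, is home on the D-shaft with the flats matched (z of knob_center in the frame of shaft_tip below 0.0085 m and horizontal distance between knob_center and shaft_tip below 0.003 m and angle between the x axis of knob_center and the x axis of shaft_tip, either way round below 0.3 rad and x of pointer in the frame of shaft_tip above 0.01 m and angle between knob_center's own z axis and vertical below 0.12 rad and contact force between the fingers and knob above 1.5 N), for 0.2 s.
At the end, for the whole second after the job is handed in: The knob is home on the D-shaft (within 2.5 mm of full depth, 3 mm sideways, 0.3 rad in turn with the pointer on the flat's side, and 0.12 rad in tilt), the fingers still press on it with more than 1.5 N, the sprung shaft is held more than 3 mm down of its 5 mm, and the knob is still (all of step 2 and value of joint shaft above 0.003 m and linear speed of knob below 0.02 m/s); the arm keeps its last pose, push and grip.
It fails at once if the tumbler is shoved more than 30 mm or tipped (distance of tumbler_center from where it was at the start of the episode above 0.03 m or angle between tumbler_center's own z axis and vertical above 0.5 rad).
It fails at once if the nasal spray is shoved more than 30 mm or tipped (distance of spray_center from where it was at the start of the episode above 0.03 m or angle between spray_center's own z axis and vertical above 0.5 rad).
It fails at once if the gasket or the cap is taken or knocked from its pocket (moved more than 20 mm) (distance of any of gasket, cap from where it was at the start of the episode above 0.02 m).
It also fails if it takes over 32 s, if anything falls off the work surface, if the arm or the gripper's body presses on something with over 40 N, if the wrist force passes 120 N, or if a joint passes its speed limit or range.

## Working session

There is one attempt and no reset: what is moved stays moved. The work goes in short steps, Python scripts to look and compute and a tool call to move; the robot and the scene stay as the last step left them, time stands still between calls to the robot, and variables do not carry over. Pictures are saved under pics/ and viewed, and the job is handed in when it is done.

Besides the shell and the picture viewer there is one more tool, called after "Emit:" as name([rows], argument=value, ...), one row to a line, values as JSON. servo_tool: Moves the arm, as the interface text tells. Its arguments: {"type":"object","properties":{"plan":{"type":"array"},"squeeze":{"type":"number"}},"required":["plan"]}

```bash
mkdir -p pics
cat > h.py <<'E'
from workcell import *
import numpy as np, cv2
from scipy.spatial.transform import Rotation as R
def save(f,name): cv2.imwrite('pics/'+name,cv2.cvtColor(f['color'],cv2.COLOR_RGB2BGR))
def world(f):
    z=f['range_z'].astype(float); v,u=np.mgrid[0:z.shape[0],0:z.shape[1]]
    P=np.stack([(u-f['cx'])/f['fx']*z,(v-f['cy'])/f['fy']*z,z],-1)
    Rm=cv2.Rodrigues(np.array(f['rvec'],float))[0]
    W=(P-np.array(f['tvec']).ravel())@Rm
    W[z==0]=np.nan
    return W
E
python3 - <<'E'
from h import *
import pickle
for n in('top','side'):
    f=grab_frame(n); save(f,n+'0.png'); pickle.dump(f,open(n+'0.pkl','wb'))
    print(n,f['fx'],f['cx'],f['cy'],f['rvec'],f['tvec'])
print(state())
E
```

```text
top 412.6201515168913 260.2096478096768 188.74448871141237 [ 2.15135667 -2.17407955  0.11333263] [ -25.79022965  490.94080776 1326.01249629]
side 374.6733096337259 252.95744108774196 186.61336565617978 [ 0.65195184 -2.42406744  1.37325671] [392.59985395 192.76287618 770.64215197]
{'time_s': 0.1, 'qpos': array([-6.88699287e+01,  1.83461159e+01,  8.96994632e+01, -1.66957636e-04,
        7.20449366e+01, -1.14551264e+00]), 'qvel': array([ 0.05279497, -0.03276142, -0.19856613, -0.00571389, -0.0198642 ,
        0.01741092]), 'effort': array([-2.76004830e-04, -4.13335133e+01, -2.32509702e+01,  7.28664966e-02,
        4.21606237e-02, -5.72906083e-05]), 'ee_pos': array([ 217.79806979, -531.65729231,  213.22271433]), 'ee_rot': array([-1.79909499e+02, -1.65084218e-03,  2.22756343e+01]), 'force': array([0.63468807, 0.27833888, 0.44705285]), 'torque': array([-0.01415203, -0.02659113,  0.01034572]), 'gripper_width': 90.8158204298058}
```

```bash
ls pics
```

```text
side0.png
top0.png
```

View pics/top0.png

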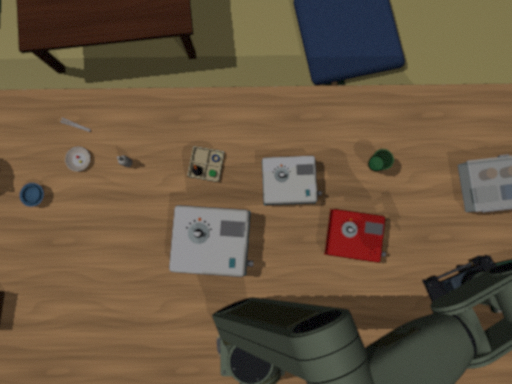

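View pics/side0.png

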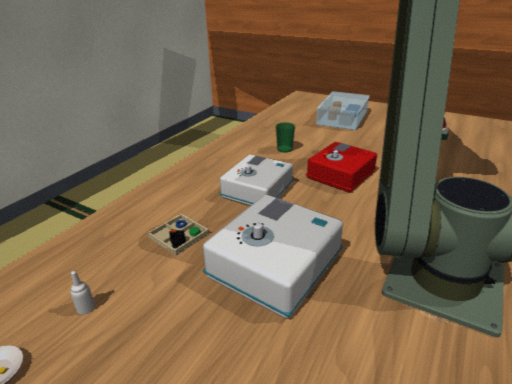

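Candidates, in top-view pixels: small white nebuliser (289,180), large white (209,240) and red (355,235). By the description I want the small white one. The tray is at (207,165), with the black knob in it, the tumbler at (380,160) and the spray at (124,160). Next is a close crop to check this, plus measurements.

Run:
```python
from h import *
import pickle
f=pickle.load(open('top0.pkl','rb')); W=world(f)
c=cv2.cvtColor(f['color'],cv2.COLOR_RGB2BGR)
a=cv2.resize(c[140:190,183:233],(400,400),interpolation=cv2.INTER_CUBIC)
b=cv2.resize(c[150:210,260:320],(400,400),interpolation=cv2.INTER_CUBIC)
cv2.imwrite('pics/crop0.png',np.hstack([a,b]))
s=pickle.load(open('side0.pkl','rb')); S=world(s)
c=cv2.cvtColor(s['color'],cv2.COLOR_RGB2BGR)
a=cv2.resize(c[210:255,145:210],(400,277),interpolation=cv2.INTER_CUBIC)
b=cv2.resize(c[150:205,215:295],(400,277),interpolation=cv2.INTER_CUBIC)
cv2.imwrite('pics/crop1.png',np.hstack([a,b]))
def rect(W,m,n):
    p=W[m][:,:2]; r=cv2.minAreaRect(p.astype(np.float32)); print(n,m.sum(),'centre',r[0],'size',r[1],'ang',r[2],'z',np.median(W[m][:,2]))
v,u=np.mgrid[0:384,0:512]
rect(W,(u>255)&(u<325)&(v>148)&(v<212)&(abs(W[...,2]-70)<5),'neb top')
rect(S,(u>215)&(u<297)&(v>145)&(v<210)&(abs(S[...,2]-70)<5),'neb side')
rect(W,(u>255)&(u<325)&(v>148)&(v<212)&(abs(W[...,2]-90)<8),'shaft top')
rect(S,(u>215)&(u<297)&(v>145)&(v<210)&(abs(S[...,2]-90)<8),'shaft side')
rect(W,(u>183)&(u<230)&(v>142)&(v<190)&(W[...,2]>8)&(W[...,2]<60),'tray top')
rect(W,(u>183)&(u<230)&(v>142)&(v<190)&(W[...,2]>26)&(W[...,2]<60),'knob top')
rect(S,(u>145)&(u<212)&(v>210)&(v<255)&(S[...,2]>26)&(S[...,2]<60),'knob side')
```

```text
neb top 2214 centre (515.7608032226562, -124.6019287109375) size (148.52560424804688, 168.2159881591797) ang 1.1937296390533447 z 69.3398861622251
neb side 1443 centre (516.6311645507812, -122.0936050415039) size (147.50665283203125, 172.45252990722656) ang 1.4704961776733398 z 69.02387277647588
shaft top 16 centre (528.3323974609375, -99.83148193359375) size (12.565455436706543, 9.661351203918457) ang 86.658935546875 z 89.79830252668971
shaft side 518 centre (428.6696472167969, -30.720062255859375) size (116.60012817382812, 231.39808654785156) ang 31.868099212646484 z 93.33895755558737
tray top 462 centre (581.8665771484375, 147.40509033203125) size (110.99930572509766, 130.4224853515625) ang 80.0392837524414 z 15.180950869033985
knob top 44 centre (557.4210815429688, 178.0233612060547) size (34.013458251953125, 11.641833305358887) ang 19.20500946044922 z 39.437171540229485
knob side 110 centre (556.5289306640625, 180.33108520507812) size (34.02001190185547, 14.577862739562988) ang 18.538108825683594 z 36.788957427103995
```

```bash
sleep 1
```

```text
(no output)
```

View pics/crop0.png

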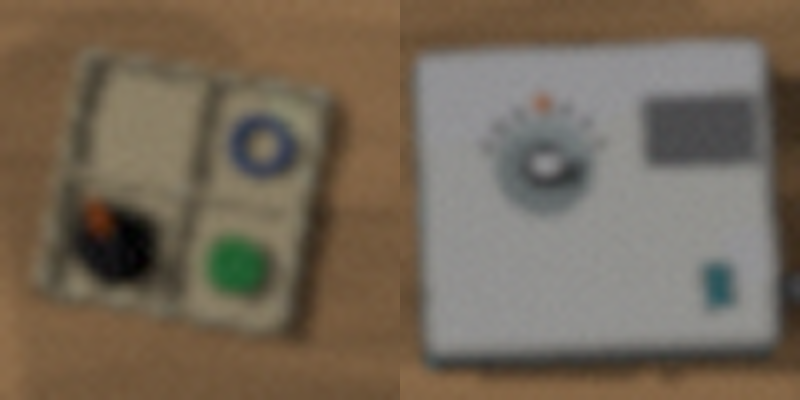

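View pics/crop1.png

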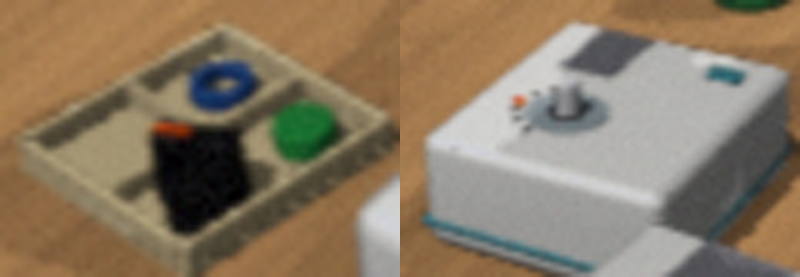

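The crop shows the knob in the tray's lower-left pocket with its orange stripe up-left, so its yaw is about +19°. The chosen nebuliser is white and measures 148x170, with the orange dot on its +x side. The sizes match the description, so I'll work out the approach.

```bash
cat >> h.py <<'E'
def delta(c,t):
    "c,t = x,y,z,yaw (pointing down) -> tool shift, rotvec"
    Rc=R.from_euler('xyz',[180,0,c[3]],degrees=True); Rt=R.from_euler('xyz',[180,0,t[3]],degrees=True)
    d=Rc.inv().apply(np.array(t[:3])-np.array(c[:3])); r=(Rc.inv()*Rt).as_rotvec()
    return np.round(d,2),np.round(r,4)
E
python3 - <<'E'
from h import *
import pickle
c=[217.974,-532.1,213.976,22.276]
print(delta(c,[557,179,130,19]))
f=pickle.load(open('top0.pkl','rb')); W=world(f); s=pickle.load(open('side0.pkl','rb')); S=world(s)
v,u=np.mgrid[0:384,0:512]
for n,F,WW,box in(('top',f,W,(183,230,142,190)),('side',s,S,(145,212,210,255)),('topN',f,W,(262,318,155,207)),('sideN',s,S,(215,295,150,205))):
    c=F['color'].astype(int); m=(u>box[0])&(u<box[1])&(v>box[2])&(v<box[3])
    o=m&(c[...,0]>130)&(c[...,0]-c[...,1]>60)&(c[...,0]-c[...,2]>70)
    print(n,'orange',o.sum(),np.nanmean(WW[o],0))
    if 'N' not in n:
        k=m&(WW[...,2]>33); print('knob bar',k.sum(),np.nanmean(WW[k],0))
    else:
        k=m&(abs(WW[...,2]-88)<9)&(WW[...,0]>510)&(WW[...,0]<545)&(abs(WW[...,1]+99)<15); print('shaft',k.sum(),np.nanmean(WW[k],0),np.nanmin(WW[k],0),np.nanmax(WW[k],0))
for n,b in(('spray',(112,135,148,172)),('tumbler',(365,395,147,173))):
    k=(u>b[0])&(u<b[1])&(v>b[2])&(v<b[3])&(W[...,2]>40); print(n,np.nanmean(W[k],0))
E
```

```text
(array([ 583.28, -529.52,   83.98]), array([ 0.    , -0.    ,  0.0572]))
top orange 0 [nan nan nan]
knob bar 41 [556.81171594 177.81927569  39.61345509]
side orange 5 [567.24737252 181.65868006  38.91979484]
knob bar 217 [468.17805734 215.40621599  68.9732191 ]
topN orange 0 [nan nan nan]
shaft 17 [528.7367365  -99.71161912  88.64733332] [ 523.48095222 -106.37638198   80.80900936] [533.14695839 -93.68602326  94.0391175 ]
sideN orange 2 [562.21072259 -96.89969898  69.38151879]
shaft 28 [528.38880183 -94.68285961  85.38964419] [ 522.64300387 -102.69618467   79.15902165] [536.10244321 -89.11251058  90.56355612]
spray [586.71723612 410.51385179  61.21111162]
tumbler [ 577.31641724 -422.38158943   71.9089269 ]<stdin>:10: RuntimeWarning: Mean of empty slice
```

Emit:
servo_tool([
  [[583,-529.5,64,0,0,0.057,1],[583,-529.5,64,0,0,0.057,1],[583,-529.5,64,0,0,0.057,1],[583,-529.5,64,0,0,0.057,1],[583,-529.5,64,0,0,0.057,1],[583,-529.5,64,0,0,0.057,1],[583,-529.5,64,0,0,0.057,1],[583,-529.5,64,0,0,0.057,1],[583,-529.5,64,0,0,0.057,1],[583,-529.5,64,0,0,0.057,1],[583,-529.5,64,0,0,0.057,1],[583,-529.5,64,0,0,0.057,0.7],[583,-529.5,64,0,0,0.057,0.6],[583,-529.5,64,0,0,0.057,0.5],[583,-529.5,64,0,0,0.057,0.5],[583,-529.5,64,0,0,0.057,0.5],[583,-529.5,64,0,0,0.057,0.5],[583,-529.5,64,0,0,0.057,0.5],[583,-529.5,64,0,0,0.057,0.5],[583,-529.5,64,0,0,0.057,0.5]],
], squeeze=30)

```text
time_s: 2.1
ee_pos: [556.3, 177.5, 150.2]
ee_rot: [180.0, 0.0, 18.9]
force: [0.2, -1.0, 0.1]
gripper_width: 46.0
```

Run:
```python
from h import *
s=grab_frame('side'); t=grab_frame('top')
c=cv2.cvtColor(s['color'],cv2.COLOR_RGB2BGR); d=cv2.cvtColor(t['color'],cv2.COLOR_RGB2BGR)
cv2.imwrite('pics/a1.png',np.hstack([cv2.resize(c[150:260,120:230],(400,400),interpolation=2),cv2.resize(d[130:210,170:250],(400,400),interpolation=2)]))
print(state()['ee_pos'],state()['ee_rot'])
```

```text
[556.5225145  177.74064633 150.3240538 ] [ 1.79991276e+02 -1.52927519e-02  1.89191421e+01]
```

View pics/a1.png

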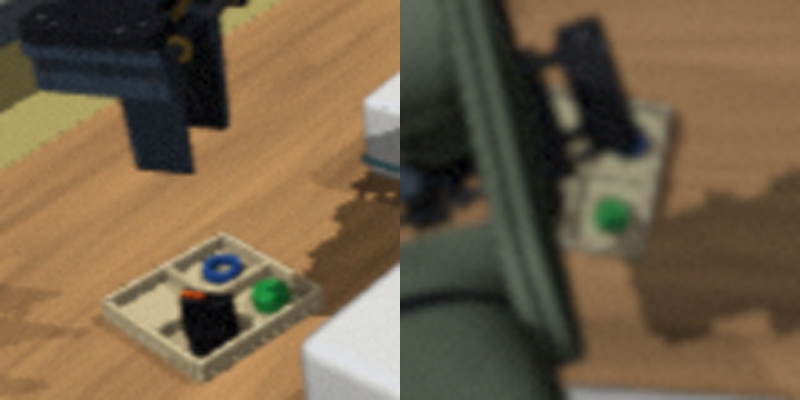

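The side view shows the fingers straddling the knob and aligned with its bar. Descending and gripping.

Emit:
servo_tool([
  [[0,0,45,0,0,0,0.5],[0,0,85,0,0,0,0.5],[0,0,110,0,0,0,0.5],[0,0,120,0,0,0,0.5],[0,0,126,0,0,0,0.5],[0,0,126.5,0,0,0,0.5],[0,0,126.5,0,0,0,0.3],[0,0,126.5,0,0,0,0.1],[0,0,126.5,0,0,0,0],[0,0,126.5,0,0,0,0],[0,0,126.5,0,0,0,0],[0,0,126.5,0,0,0,0]],
], squeeze=40)

```text
time_s: 3.4
ee_pos: [557.0, 178.9, 23.8]
ee_rot: [180.0, -0.0, 19.0]
force: [-0.0, 0.0, 2.4]
gripper_width: 12.2
```

Emit:
servo_tool([
  [[0,0,-5,0,0,0,0],[0,0,-20,0,0,0,0],[0,0,-60,0,0,0,0],[0,0,-100,0,0,0,0],[0,0,-120,0,0,0,0],[0,0,-126.5,0,0,0,0],[0,0,-126.5,0,0,0,0],[0,0,-126.5,0,0,0,0]],
])

```text
time_s: 4.2
ee_pos: [555.7, 178.6, 148.4]
ee_rot: [-180.0, 0.2, 19.0]
force: [-0.6, -0.5, -0.7]
gripper_width: 11.7
```

Run:
```python
from h import *
print(state()['ee_pos'],state()['gripper_width'],state()['force'])
s=grab_frame('side'); 
import pickle; pickle.dump(s,open('s1.pkl','wb'))
c=cv2.cvtColor(s['color'],cv2.COLOR_RGB2BGR)
cv2.imwrite('pics/a2.png',cv2.resize(c[150:260,120:230],(600,600),interpolation=2))
print(delta([556.7,178.8,150,19],[530,-98.8,150,1.3]))
```

```text
[555.71957058 178.60016287 148.42362805] 11.66669331254412 [-0.63791499 -0.46511145 -0.72797991]
(array([-115.62,  253.78,    0.  ]), array([-0.    , -0.    ,  0.3089]))
```

View pics/a2.png

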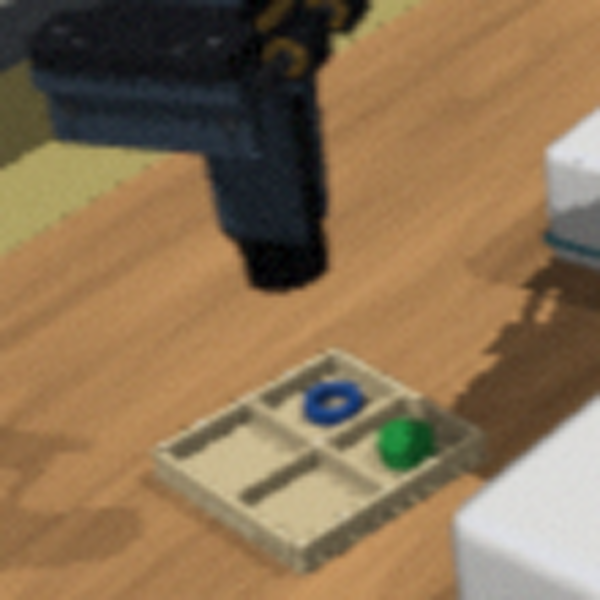

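The knob is held upright, at about (285,265) in the crop, and the gasket and cap haven't moved. Moving it above the shaft.

Emit:
servo_tool([
  [[-115.5,254,0,0,0,0.309,0],[-115.5,254,0,0,0,0.309,0],[-115.5,254,0,0,0,0.309,0],[-115.5,254,0,0,0,0.309,0],[-115.5,254,0,0,0,0.309,0],[-115.5,254,0,0,0,0.309,0],[-115.5,254,20,0,0,0.309,0],[-115.5,254,28,0,0,0.309,0],[-115.5,254,28,0,0,0.309,0],[-115.5,254,28,0,0,0.309,0],[-115.5,254,28,0,0,0.309,0]],
])

```text
time_s: 5.35
ee_pos: [530.8, -98.3, 122.3]
ee_rot: [180.0, -0.0, 1.4]
force: [0.3, -0.4, -0.9]
gripper_width: 11.6
```

Run:
```python
from h import *
st=state();print(st['ee_pos'],st['ee_rot'],st['gripper_width'],st['force'])
import pickle
s=grab_frame('side'); t=grab_frame('top')
pickle.dump((s,t),open('s2.pkl','wb'))
c=cv2.cvtColor(s['color'],cv2.COLOR_RGB2BGR);d=cv2.cvtColor(t['color'],cv2.COLOR_RGB2BGR)
cv2.imwrite('pics/a3.png',np.hstack([cv2.resize(c[120:200,215:295],(400,400),interpolation=2),cv2.resize(d[140:220,250:330],(400,400),interpolation=2)]))
for n,F in(('side',s),('top',t)):
    Rm=cv2.Rodrigues(np.array(F['rvec']))[0]; print(n,'cam',-Rm.T@np.array(F['tvec']).ravel())
```

```text
[530.80720397 -98.25673333 122.33964115] [ 1.79986329e+02 -4.61462248e-02  1.38045360e+00] 11.556971911280096 [ 0.3430407  -0.37093075 -0.90308814]
side cam [ 38.80341617 680.56120669 566.13800172]
top cam [ 342.67178425  -36.74853111 1371.57673746]
```

View pics/a3.png

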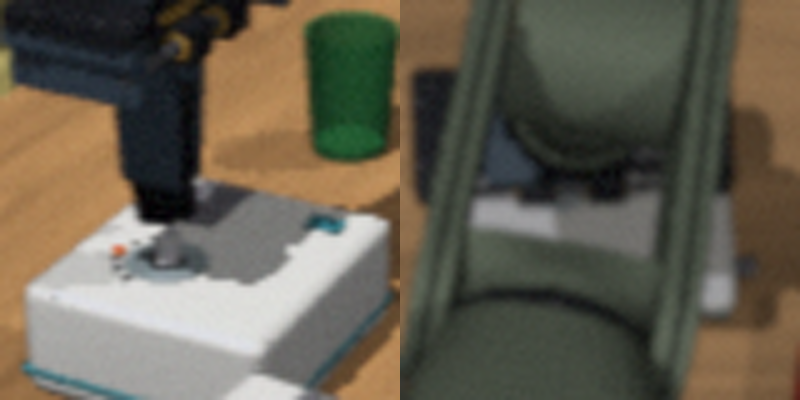

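Run:
```python
from h import *
import pickle
s,t=pickle.load(open('s2.pkl','rb'))
s0=pickle.load(open('side0.pkl','rb'))
def pr(p): return np.round(cv2.projectPoints(np.array(p,float).reshape(-1,3),np.array(s['rvec'],float),np.array(s['tvec'],float),np.array([[s['fx'],0,s['cx']],[0,s['fy'],s['cy']],[0,0,1]]),None)[0].reshape(-1,2),2)
print('knob bottom/top skirt/ tip/base pred',pr([[530.8,-98.3,102.3],[530.8,-98.3,118.3],[530.5,-98.5,90],[530.5,-98.5,70]]))
g=cv2.cvtColor(s['color'],cv2.COLOR_RGB2GRAY).astype(int); g0=cv2.cvtColor(s0['color'],cv2.COLOR_RGB2GRAY).astype(int)
print('cols',list(range(238,262)))
for r in range(154,176): print(r,g[r,238:262])
print('empty')
for r in range(160,178): print(r,g0[r,238:262])
```

```text
knob bottom/top skirt/ tip/base pred [[247.41 161.27]
 [247.25 156.02]
 [247.67 165.25]
 [247.86 171.63]]
cols [238, 239, 240, 241, 242, 243, 244, 245, 246, 247, 248, 249, 250, 251, 252, 253, 254, 255, 256, 257, 258, 259, 260, 261]
154 [124  77  38  30  29  25  30  27  30  31  32  30  28  14  11  21  57 109
 136 138 140 139 136 135]
155 [133 101  50  30  28  28  29  29  32  29  29  29  27  10  15  47  97 130
 132 139 138 134 135 137]
156 [143 137 103  54  22  22  22  27  24  28  29  30  28  20  22  73 128 133
 114 109 112 103 113 121]
157 [149 145 123  77  19  12  16  15  19  20  21  24  24  19  18  42  92 110
 105  89  69  67  71  72]
158 [149 152 142  94  26   3  11   5  10   9  12  13  20  11  13  32  78 102
 103  78  56  57  55  58]
159 [148 147 142 107  51   7  11   8  16   4   4   5  10   7  13  27  76  98
  84  62  54  52  54  53]
160 [146 146 146 112  54  16   5   5  11  13   9  13  11  13   7  19  49  65
  65  58  51  52  55  57]
161 [147 154 174 154  77  23   5   4   1   6   6   6   7   1   6  18  39  50
  53  58  53  58  60  74]
162 [155 189 207 185 112  33   6   5  13  13
[... 2557 characters left out ...]
 141 132 103  73 109 139 131 109  77  49  61  92 120 127
 145 167 179 180 177 179]
172 [172 167 151 142 132 122  96  69 106 133 123 104  71  59  93 113 122 122
 143 167 178 179 180 178]
173 [133 151 156 136 122 119 113  86  76  82  75  70  73  91 114 118 121 116
 137 165 178 178 178 179]
174 [181 186 162 131 123 120 120 114 111 110 110 112 110 114 119 117 116 129
 161 176 182 179 179 179]
175 [198 159 117 137 146 130 125 123 121 125 121 120 120 122 125 134 150 168
 177 178 179 179 183 181]
176 [193 164 153 171 175 169 162 149 146 143 144 144 149 159 167 172 173 177
 178 177 178 180 179 175]
177 [186 175 176 180 180 179 180 176 173 174 173 169 176 174 178 179 179 179
 180 175 181 177 178 180]
```

Comparing columns in the side view, the skirt centre is at about 247.4 (predicted 247.3) and the shaft at about 247.9 (predicted 247.75). That puts lateral alignment within about 0.5 mm. Descending gently onto the tip.

Emit:
servo_tool([
  [[0,0,6,0,0,0,0],[0,0,10,0,0,0,0],[0,0,11,0,0,0,0],[0,0,12,0,0,0,0],[0,0,13,0,0,0,0],[0,0,14,0,0,0,0],[0,0,15,0,0,0,0],[0,0,15,0,0,0,0]],
])

```text
time_s: 6.25
ee_pos: [530.2, -98.9, 106.8]
ee_rot: [180.0, 0.0, 1.3]
force: [0.5, 0.4, -0.5]
gripper_width: 11.7
```

Run:
```python
from h import *
st=state();print(st['ee_pos'],st['ee_rot'],st['gripper_width'],st['force'],st['torque'])
```

```text
[530.21286333 -98.89240471 106.84856592] [1.79999563e+02 9.18302367e-03 1.30217378e+00] 11.744286004487245 [ 0.49592169  0.41611474 -0.53637093] [0.07171654 0.04751424 0.0309513 ]
```

Emit:
servo_tool([
  [[0,0,1,0,0,0,0],[0,0,2,0,0,0,0],[0,0,3,0,0,0,0],[0,0,4,0,0,0,0],[0,0,5,0,0,0,0],[0,0,5,0,0,0,0]],
])

```text
time_s: 6.85
ee_pos: [530.2, -98.9, 101.8]
ee_rot: [180.0, 0.0, 1.3]
force: [-0.1, 0.7, -0.8]
gripper_width: 11.6
```

Run:
```python
from h import *
st=state();print(st['ee_pos'],st['gripper_width'],st['force'],st['torque'])
import pickle
s=grab_frame('side')
pickle.dump(s,open('s3.pkl','wb'))
c=cv2.cvtColor(s['color'],cv2.COLOR_RGB2BGR)
cv2.imwrite('pics/a4.png',cv2.resize(c[130:190,220:280],(600,600),interpolation=2))
```

```text
[530.19542057 -98.87966345 101.78520519] 11.566079402677314 [-0.07834887  0.7085246  -0.78631033] [0.01391419 0.03552547 0.05517993]
```

View pics/a4.png

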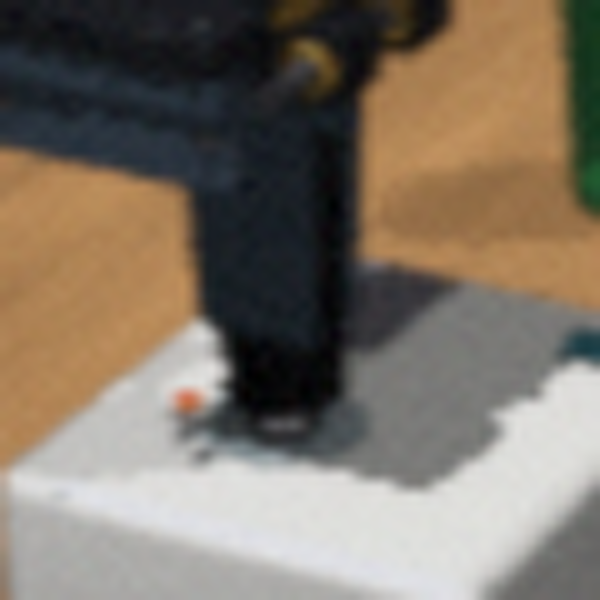

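The side view shows the knob over the shaft, with its shadow just above the ring at about (285,420) in the crop. There's no insertion force so far, so I'll seat it at home.

Emit:
servo_tool([
  [[0,0,1,0,0,0,0],[0,0,2,0,0,0,0],[0,0,3,0,0,0,0],[0,0,4,0,0,0,0],[0,0,4.5,0,0,0,0],[0,0,4.5,0,0,0,0],[0,0,4.5,0,0,0,0],[0,0,4.5,0,0,0,0]],
], squeeze=50)

```text
time_s: 7.7
ee_pos: [530.3, -98.9, 97.6]
ee_rot: [180.0, -0.0, 1.3]
force: [-0.0, -0.6, 1.9]
gripper_width: 11.6
```

Run:
```python
from h import *
st=state();print(st['ee_pos'],st['gripper_width'],st['force'],st['torque'])
```

```text
[530.27800885 -98.90811524  97.58145367] 11.551409994293168 [-0.0477278  -0.5588017   1.91210851] [0.02428636 0.18629293 0.00947679]
```

Contact is at the expected home height with about 2.7 N, which matches the spring's starting force. Pressing down.

Emit:
servo_tool([
  [[0,0,1,0,0,0,0],[0,0,2,0,0,0,0],[0,0,3,0,0,0,0],[0,0,3.5,0,0,0,0],[0,0,3.5,0,0,0,0],[0,0,3.5,0,0,0,0]],
])

```text
time_s: 8.3
ee_pos: [530.3, -98.9, 94.0]
ee_rot: [180.0, -0.0, 1.3]
force: [-1.0, 0.1, 3.4]
gripper_width: 11.6
```

Run:
```python
from h import *
st=state();print(st['ee_pos'],st['gripper_width'],st['force'],st['torque'])
```

```text
[530.31881654 -98.90628592  94.040567  ] 11.569304548217934 [-0.95648003  0.0564094   3.44090399] [0.08449909 0.22050855 0.00118343]
```

Emit:
servo_tool([
  [[0,0,0.5,0,0,0,0],[0,0,1,0,0,0,0],[0,0,1.5,0,0,0,0],[0,0,2,0,0,0,0],[0,0,2,0,0,0,0],[0,0,2,0,0,0,0]],
])

```text
time_s: 8.9
ee_pos: [530.4, -98.9, 92.7]
ee_rot: [180.0, -0.0, 1.3]
force: [-2.4, 0.9, 8.3]
gripper_width: 11.7
```

Run:
```python
from h import *
st=state();print(st['ee_pos'],st['gripper_width'],st['force'],st['torque'])
import pickle
s=grab_frame('side')
pickle.dump(s,open('s4.pkl','wb'))
c=cv2.cvtColor(s['color'],cv2.COLOR_RGB2BGR)
cv2.imwrite('pics/a5.png',cv2.resize(c[130:190,220:280],(600,600),interpolation=2))
```

```text
[530.37826706 -98.93435929  92.72270587] 11.74606210871587 [-2.39919368  0.88725835  8.2997498 ] [ 0.16188426  0.53832298 -0.02923066]
```

View pics/a5.png

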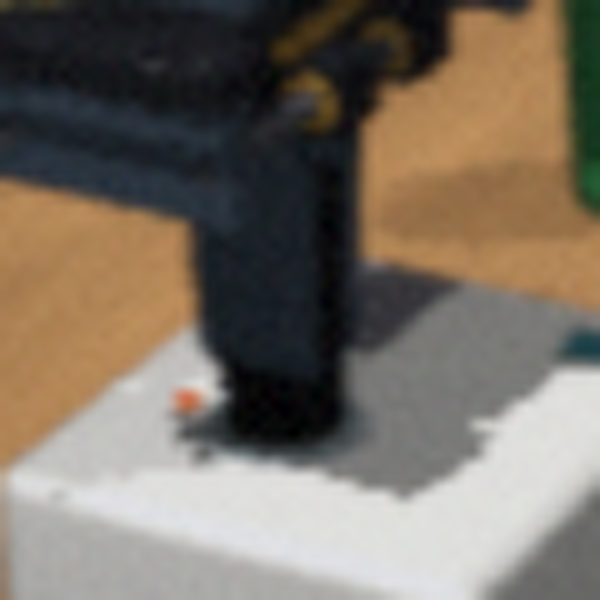

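The TCP is at 92.7 mm, matching the predicted stop of 92.8, and force has risen past the spring's 5 N. The skirt sits just above the case at about (290,435) in the crop, and the visible height of the knob below the fingers hasn't changed, so it hasn't slipped. A short dwell to confirm it's steady.

Emit:
servo_tool([
  [[0,0,0.3,0,0,0,0],[0,0,0.3,0,0,0,0],[0,0,0.3,0,0,0,0],[0,0,0.3,0,0,0,0],[0,0,0.3,0,0,0,0],[0,0,0.3,0,0,0,0]],
])

```text
time_s: 9.55
ee_pos: [530.4, -98.9, 92.7]
ee_rot: [180.0, -0.0, 1.3]
force: [-3.0, 0.4, 11.2]
gripper_width: 11.9
```

Run:
```python
from h import *
st=state();print(st['ee_pos'],st['gripper_width'],st['force'],st['qvel'].round(2))
print(job_done())
```

```text
[530.35311729 -98.90920543  92.69271026] 11.894179745633306 [-3.04015326  0.37424294 11.18257579] [ 0.02  0.01  0.01 -0.01 -0.03  0.04]
the job is handed in; nothing more can be done
None
```

I took the black knob from the tray, turned it about 18° to match the flat, and pushed it home on the shaft of the small white nebuliser. I then pressed it to the stop and handed the job in at about 9.6 s, still gripping and pressing. No verdict is reported.

- **Seating:** first contact was about 2.7 N at a TCP height of 97.6 mm (predicted 97.8). That matches the spring's 2 N starting force.
- **Pressed down:** the TCP stopped at 92.7 mm (predicted 92.8), with the upward force reaching about 11 N. That is well past the spring's 5 N, so the shaft is at its stop.
- **Grip and stillness:** the finger opening read 11.9 mm on the 12 mm bar, the squeeze was set to 50 N, and the joints were nearly still.
- **Fit:** the knob and shaft lined up to about 0.5 mm in the side view. Along that camera's line of sight it was only good to about 2 mm, but the knob went on without resistance.
- **Slight disagreement:** a sideways force of about 3 N appeared at the end, with no visible tilt or slip.
- **Other parts:** the gasket and cap were still in their pockets after the lift. I did not take a final picture to check the tray, tumbler or spray, but the arm stayed clear of them after that.

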